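# Hang the second V-arm on the slotted camshaft stand

## Robot

A 7-joint arm with a two-finger parallel gripper is mounted at the origin on a cart in front of the work surface, level with it; the furniture and walls round the work are solid. World frame = base frame: x ahead of the robot, y to its left, z up, the work surface at z = 0. Lengths are in mm, angles in rad, forces in N, time in s.
With the tool pointing down it reaches from about 350 to 900 mm from the base axis. Payload 19.9 kg.
Tool frame: the origin (TCP) lies between the finger pads; the fingertips stand 14 mm ahead of it and the grasp point (between the pads) lies 5 mm behind it; z points along the fingers, y is the line along which they close (so a half turn about z gives the same grasp; the last joint's range is limited). The gripper opens to 85 mm and grips with 20 to 120 N. Pads are 22 mm wide; open, the fingers measure 114 mm over their backs; the gripper's body (76 mm by 85 mm) begins 54 mm behind the grasp point. The pads swing forward as they close: fully open they stand 13 mm farther back than shut.
Start: joints at [1.254, 0.417, -0.01, 1.614, 0.005, 1.111, -0.053], TCP at [170.192, -601.36, 206.86] pointing down, gripper open.
Joint ranges: [-2.81, 2.81], [-0.39, 2.02], [-1.27, 1.25], [0.06, 2.57], [-1.19, 4.33], [0.19, 2], [-2.82, 2.82]. Speed limits (rad/s): [1.89, 1.89, 2.39, 2.39, 3.01, 3.01, 3.01].

## Interface

Orientations are given as a 3x3 rotation matrix whose columns are the frame's x, y, z axes.
In Python, from bench import ctrl gives the robot as it stands. The module is installed in compiled form; this text tells all that it offers.
- The arm moves only by the shell command python3 -m handwheel 'ROWS' [OPENING]. ROWS is JSON, a list of rows, each a list of 6 numbers: the shift along the tool's x, y, z in cm, then the turn, a rotation vector about the tool's x, y, z in rad. A call has 1 to 20 rows; each row is the pose to reach, as a shift and turn from the pose commanded when the call began, along the tool's axes at that moment; what a row does not reach only later rows make up. A row lasts 1/12 s, in which the tool goes at most 41.7 mm and 7.16 degrees, less where a joint would pass 70% of its speed; a pose out of reach is approached as far as the arm can. A call with a gripper value outside its range is refused whole. OPENING is the gripper command: -1 is fully open, 1 is shut, values between are in proportion, set as the call begins (- or left out, the last holds). The fingers move at their own pace and stop on an object; the grip force is fixed at half the most. Time passes only in rows, so rows that repeat a pose let the fingers close. It gives the time, the measured TCP pose, the force, the opening and the grip force at its end, in the units of the state.
- ctrl.sense(): the state, without advancing time (a new reading comes with each control period).
- ctrl.read_camera(name): name is "side" or "top" or "wrist"; returns (picture, depth): 480x640x3 uint8, blue, green, red; 480x640 float32, mm along the optical axis (not along the pixel's ray), 0 where there is no reading.
- ctrl.camera_model(name): a dict with "fx", "fy", "cx", "cy" (pixels), "xyz" and "orientation" of the camera in the world. Camera axes: x right, y up, looking along -z (the intrinsics and any distortion apply to the point x, -y, -z); pixel columns grow to the right and rows downward; lengths in mm; the calibration is good to about 2 mm. A picture is of the moment at which its call begins: read the wrist's pose just before it. camera_model takes no time and is no camera call; for the wrist camera it gives the pose at the moment of the call.
- ctrl.job_done(): hands the job in; it is judged then, once.
The state is a dict: "time_s": time; "joint_positions": joint angles; "dq": joint speeds; "effort": joint torques, N m; "eef_pos": TCP position; "tcp_rot": TCP orientation; "force": force on the tool from outside, world axes, zero at the start; "wrist_torque": the same for the moment, N m; "finger_gap": finger opening in mm; "grasp_force": force on a finger pad.
Only numpy, scipy, OpenCV 4.12 (cv2) and the standard library are available. Lean on these libraries where they do the work, as an engineer would, in place of code of your own. Each camera call takes 0.05 s, during which the arm holds its last target. There are 200 camera calls.

## Task

The loose V-arm belongs on the bare post of the camshaft stand: hang it there by its hook tabs, level with the arm on the other post and pointing the same way, and press it down until it is fully home and the post's spring catch has snapped out over its top bar. Let go of it and leave the other things on the bench where they are.

Things in the scene. Friction and masses are not known exactly. Their poses are not given: they have to be found in the camera images.
- support_arm: Loose steel V-arm, 150 x 52 x 88 mm, about 0.4 kg: a tube arm with a rubber V on its end, welded to an upright connector plate with hook tabs. Origin: middle of the plate's lower edge, on its back face; +x the way the tabs point (the arm runs to -x), z up. Starts standing on its flat underside on the bench, turned about z. Plate 6 mm thick (x -6..0), 52 wide, 88 high.
- tube_top (a point): Point on the flat top of the V-arm's tube, at x -60, y 0, z 60 mm from the arm's origin, near its centre of mass. The tube is 26 mm wide, 60 mm high (z 0..60) and runs from the plate to x = -140; the V saddle stands on it from x = -93 to -138, up to z = 86. Grasp it across its sides, or press on its top, between x = -85 and -20.
- tab_middle (a point): Point on the plate's back face at x 0, y 0, z 50 mm of the V-arm, in the middle of its four tabs. Tabs are 6 mm thick, centred at y = +-18; necks z 20..30 and 68..78, out to x = +10; from each neck's end a hook hangs down 18 mm (tips at z = 2 and 50), leaving a gap to the plate of 5.3 mm at the neck and 7.2 mm at the tip.
- top_bar (a point): Middle of the V-arm's top bar, at x -3, y 0, z 88 mm (its top edge). The bar is 4 mm high and 6 mm thick; below it the plate has a window, 26 mm wide, z 62..84, where the catch looks through while the arm is still too high.
- stand: Fixed grey stand, foot plate 88 x 240 x 8 mm, two slotted channel posts, 60 mm wide, 34 deep, 189 high, 150 apart. Origin: on the bench midway between the posts, in the plane of their front faces, which look along its -x; +y to the left seen from the robot; z up. The right post (y -75 mm) carries an identical V-arm, seated; the left post (y +75) is bare.
- slots (a point): Middle of the bare post's face at 141 mm above the bench, axes as the stand's: middle of the four upper slots. Slots are 10 mm wide, 34 high, in two columns at y = +-18 mm of the post's middle, cut in 4 mm sheet; lower edges of the three rows at z = 52, 100, 148 mm above the bench. The tabs use the upper two rows; the lowest stays empty.
- seat (a point): Point on the bare post's face, 80 mm above the bench, axes as the stand's: a seated V-arm has its origin here and the same axes. Tabs enter along +x with the arm 18 to 24 mm above this (21 the middle), 2 mm free each side; then, plate flat on the face, it goes down until the necks rest on the slots' edges. Let go part-way it hangs on the catch, some 8 to 12 mm too high.
- catch (a joint): Spring catch of the bare post: how far its tongue is pushed back into the post, m; 0 = out, at most 0.007. As the arm goes down its top bar meets the tongue's sloped top and pushes it back (spring 4 to 8 N; pressing the arm down past it takes 5 to 10 N); when the arm is home the tongue snaps out over the bar.
- catch_tip (a point): Nose of the catch's tongue, which is 14 mm wide, 9 mm high and stands 5 mm out of the bare post's face, 170 mm above the bench; flat below, sloped above.
- tin: Bystander: round tin, 86 mm diameter, 88 mm high; origin under its middle.
- oil_can: Bystander: oil can with a spout, 80 x 97 x 174 mm; origin under its middle.
- tape: Bystander: roll of tape lying flat, 105 mm diameter, 24 mm high; origin under its middle.
- scraper: Bystander: flat scraper with a wooden handle, 44 x 170 x 14 mm; origin under its middle.

How it is judged (in metres and radians):
On the way:
1. the V-arm's tabs are through the bare post's slots, still above home (x of support_arm in the frame of seat above -0.004 m and y of support_arm in the frame of seat between -0.005 and 0.005 m and z of support_arm in the frame of seat between 0.004 and 0.027 m), for 0.1 s.
At the end, for the whole second after the job is handed in: The loose V-arm hangs at rest on the bare post with its origin within 4 mm of the seat point and no more than 2 mm above it, level and square to the post within about 3 degrees, and the spring catch is out (pushed back less than 1.5 mm) over its top bar (distance between support_arm and seat below 0.004 m and z of support_arm in the frame of seat below 0.002 m and angle between the x axis of support_arm and the x axis of seat, either way round below 0.06 rad and angle between support_arm's own z axis and vertical below 0.05 rad and value of joint catch below 0.0015 m and linear speed of support_arm below 0.01 m/s); the robot touches nothing.
It fails at once if a bystander (tin, oil can, tape roll, scraper) is moved more than 30 mm (distance of any of tin, oil_can, tape, scraper from where it was at the start of the episode above 0.03 m).
It also fails if it takes over 51 s, if anything falls off the work surface, if the arm or the gripper's body presses on something with over 40 N, if the wrist force passes 120 N, or if a joint passes its speed limit or range.

## Working session

There is one attempt and no reset: what is moved stays moved. The work goes in short steps, Python scripts to look and compute and a shell command to move; the robot and the scene stay as the last step left them, time stands still between calls to the robot, and variables do not carry over. Pictures are saved under pics/ and viewed, at most 10 in all, crops included, and the job is handed in when it is done.

```bash
mkdir -p pics; ls
cat > h.py <<'E'
import numpy as np, cv2
from bench import ctrl
def cam(n):
    m=ctrl.camera_model(n); im,d=ctrl.read_camera(n); return m,im,d
def cloud(m,d):
    v,u=np.mgrid[0:480,0:640]
    p=np.stack([(u-m['cx'])/m['fx']*d,-(v-m['cy'])/m['fy']*d,-d],-1)
    return p@np.array(m['orientation']).T+np.array(m['xyz'])
E
python3 - <<'E'
from h import *
s=ctrl.sense();print(s['time_s'],s['eef_pos'],np.round(s['tcp_rot'],3))
ims=[]
for n in['side','top']:
    m,im,d=cam(n);print(n,np.round(m['xyz']),np.round(m['orientation'],2).tolist(),m['fx'],(d>0).mean(),m.keys())
    cv2.imwrite(f'pics/{n}0.png',im);np.savez(f'{n}0.npz',im=im,d=d,P=cloud(m,d))
E
```

```text
pics
0.0 [ 170.06641883 -601.01697646  206.27137291] [[ 0.962  0.272 -0.   ]
 [ 0.272 -0.962  0.001]
 [-0.    -0.001 -1.   ]]
side [326. 645. 636.] [[-0.97, 0.13, -0.22], [-0.26, -0.53, 0.81], [-0.01, 0.84, 0.55]] 474.810367079473 0.91029296875 dict_keys(['fx', 'fy', 'cx', 'cy', 'xyz', 'orientation'])
top [ 471. -128. 1195.] [[-0.0, 1.0, -0.06], [-1.0, -0.0, -0.02], [-0.02, 0.06, 1.0]] 587.9826645879842 0.9959407552083334 dict_keys(['fx', 'fy', 'cx', 'cy', 'xyz', 'orientation'])
```

View pics/top0.png

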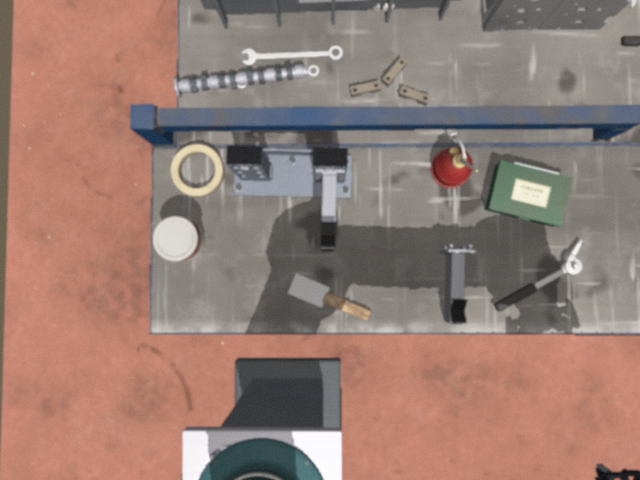

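View pics/side0.png

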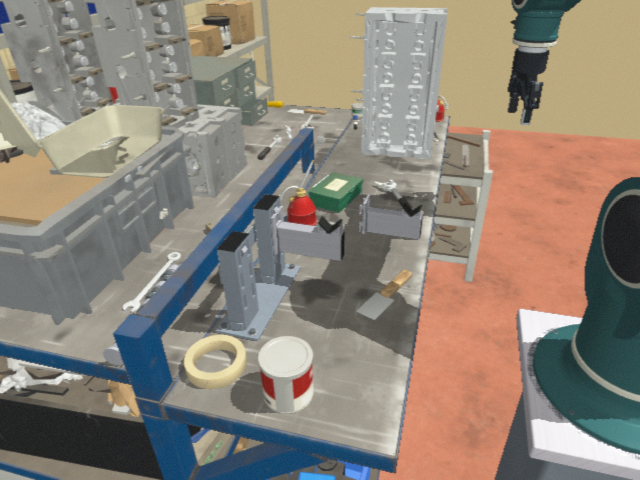

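The top view shows the loose V-arm's plate at (460,248) with its V end at (458,315). The bare post's top is at (248,158), the seated arm runs (330,165)–(328,245), and the scraper, tin and tape lie nearer. In the side view the loose arm is at (390,215), and the bare post is at (237,280) with its face hidden edge-on.

Run:
```python
from h import *
z=np.load('top0.npz');P=z['P']
def reg(n,u0,u1,v0,v1,z0,z1):
    q=P[v0:v1,u0:u1].reshape(-1,3);q=q[(q[:,2]>z0)&(q[:,2]<z1)]
    if len(q)<8: print(n,len(q));return
    r=cv2.minAreaRect(q[:,:2].astype(np.float32))
    c,ev=np.linalg.eigh(np.cov(q[:,:2].T));
    print(n,len(q),'mean',q.mean(0).round(1),'rect',np.round(r[0],1),np.round(r[1],1),round(r[2],1),'axis',np.round(ev[:,1],3),'x',np.percentile(q[:,0],[1,99]).round(),'y',np.percentile(q[:,1],[1,99]).round());return q
reg('table',350,430,260,320,-20,20)
reg('loose tube',430,490,235,330,50,67)
reg('loose plate',430,490,235,330,70,95)
reg('all loose',430,490,235,330,40,100)
reg('bare post top',215,285,135,200,180,200)
reg('R post top',305,360,135,200,180,200)
reg('seated tube',305,360,150,255,132,145)
reg('seated all',305,360,150,255,130,178)
reg('foot',225,360,140,205,3,14)
reg('scraper',285,375,270,325,6,40)
reg('beam',300,500,100,140,40,600)
reg('oil',425,480,125,195,30,250)
print(P[130,400],P[118,300],P[165,453],P[240,175])
```

```text
table 4777 mean [ 430.6 -257.1    1.2] rect [ 430.5 -257.3] [161.6 119.1] 89.9 axis [-0.008  1.   ] x [371. 490.] y [-336. -178.]
loose tube 755 mean [ 452.4 -379.2   59.9] rect [ 442.1 -374.2] [ 41.1 150. ] 86.2 axis [-0.996  0.085] x [368. 511.] y [-396. -364.]
loose plate 440 mean [ 428.7 -379.6   80.8] rect [ 444.5 -379.6] [ 52.  146.9] 87.0 axis [-0.999  0.039] x [371. 517.] y [-406. -358.]
all loose 1320 mean [ 442.3 -378.5   66.3] rect [ 442.3 -379.6] [ 52.  151.3] 87.1 axis [-0.999  0.052] x [369. 516.] y [-403. -359.]
bare post top 705 mean [668.1  12.3 189. ] rect [668.4  13. ] [60.1 34.5] 89.1 axis [0.02 1.  ] x [651. 685.] y [-17.  42.]
R post top 708 mean [ 663.6 -136.7  188.9] rect [ 663.8 -136.4] [59.4 34.4] 89.0 axis [0.015 1.   ] x [647. 681.] y [-166. -107.]
seated tube 772 mean [ 599.  -134.1  140.4] rect [ 598.5 -139.5] [183.2  67.5] 9.4 axis [-1.    -0.015] x [506. 682.] y [-152. -102.]
seated all 1354 mean [ 587.6 -133.5  148.7] rect [ 599.4 -139.3] [185.2  67.5] 9.4 axis [-1.    -0.013] x [508. 684.] y [-161.  -97.]
foot 3156 mean [654.8 -58.6   8.1] rect [670.1 -59.4] [275.2 132.6] 89.6 axis [-0.051  0.999] x [606. 734.] y [-193.   73.]
scraper 672 mean [ 401.6 -163.7   12.7] rect [ 418.1 -137.4] [101.9 177.2] 0.6 axis [0.37  0.929] x [372. 460.] y [-217.  -56.]
beam 4817 mean [ 746.  -264.4  133.9] rect [ 743.3 -266.9] [371.8  51.1] 89.5 axis [0.002 1.   ] x [732. 767.] y [-441.  -85.]
oil 1478 mean [ 684.1 -373.1   78.2] rect [ 686.5 -364.4] [108.2  96.3] 89.9 axis [-0.963 -0.27 ] x [641. 734.] y [-413. -317.]
[ 732.78111268 -268.98838914   98.7006852 ] [746.31216995 -82.42573197 139.72424895] [ 670.031117   -372.43206146   74.85735822] [527.17145666 156.37852108  89.95980386]
```

```bash
cat >> h.py <<'E'
def tubefit(P,box,zt,xr,tol=4):
    """centre line of a horizontal tube top at height zt: returns y at x=x0 and slope"""
    u0,u1,v0,v1=box;q=P[v0:v1,u0:u1].reshape(-1,3)
    q=q[(abs(q[:,2]-zt)<tol)&(q[:,0]>xr[0])&(q[:,0]<xr[1])]
    b=np.round(q[:,0]/3);r=[]
    for k in np.unique(b):
        y=q[b==k,1]
        if len(y)>=5:r.append([q[b==k,0].mean(),(y.min()+y.max())/2,np.ptp(y),q[b==k,2].mean()])
    r=np.array(r);f=np.polyfit(r[:,0],r[:,1],1)
    return f,r
E
python3 - <<'E'
from h import *
P=np.load('top0.npz')['P']
for n,box,zt,xr in[('loose',(430,490,235,330),60,(425,500)),('seated',(305,360,150,255),140,(565,632))]:
    f,r=tubefit(P,box,zt,xr);print(n,f,np.median(r[:,2]),r[:,3].mean(),'y mid',np.polyval(f,np.mean(xr)))
q=P[235:275,430:490].reshape(-1,3);q=q[(q[:,2]>82)];print('bar',len(q),q.mean(0),q.min(0),q.max(0))
q=q[q[:,0]<q[:,0].max()];print(cv2.minAreaRect(q[:,:2].astype(np.float32)))
for n,b in[('bare',(215,285,135,200)),('R',(305,360,135,200))]:
    q=P[b[2]:b[3],b[0]:b[1]].reshape(-1,3);q=q[q[:,2]>186];s=[]
    for k in np.unique(np.round(q[:,1]/4)):
        g=q[np.round(q[:,1]/4)==k];s.append([g[:,1].mean(),g[:,0].min()])
    s=np.array(s[1:-1]);f=np.polyfit(s[:,0],s[:,1],1);print(n,'front slope',f,'y ext',q[:,1].min(),q[:,1].max(),'x front mid',np.polyval(f,(q[:,1].min()+q[:,1].max())/2))
q=P[145:255,305:360].reshape(-1,3);q=q[abs(q[:,2]-168)<3];print('seated bar',len(q),q.min(0),q.max(0),q.mean(0))
E
```

```text
loose [-3.32327933e-02 -3.65852352e+02] 24.721077934655227 60.16852131204368 y mid -381.22251840776096
seated [-3.33918090e-02 -1.14707833e+02] 23.477538288498508 140.36477264596843 y mid -134.69283026272427
bar 106 [ 501.21211635 -354.92080285  213.34392579] [ 470.50408745 -408.59379923   82.24513124] [ 516.523671   -127.57224243 1194.91494709]
((492.835205078125, -267.3244323730469), (13.910187721252441, 282.70819091796875), 6.261715888977051)
bare front slope [2.59839650e-02 6.51661782e+02] y ext -127.5722424297502 42.35599208568554 x front mid 650.5546540929805
R front slope [-4.67721750e-01  5.70367489e+02] y ext -165.705389843368 -106.89907515931053 x front mid 634.1190080259602
seated bar 126 [ 510.10348968 -161.01952054  165.05020662] [ 648.1521293  -109.97800949  170.98473938] [ 596.89616248 -135.33876078  167.5222756 ]
```

```bash
python3 -m handwheel '[[33,-13.5,4,0,0,0.308],[33,-13.5,4,0,0,0.308],[33,-13.5,4,0,0,0.308],[33,-13.5,6,0,0,0.308],[33,-13.5,8,0,0,0.308],[33,-13.5,9.5,0,0,0.308],[33,-13.5,9.5,0,0,0.308],[33,-13.5,9.5,0,0,0.308],[33,-13.5,9.5,0,0,0.308],[33,-13.5,9.5,0,0,0.308],[33,-13.5,9.5,0,0,0.308],[33,-13.5,9.5,0,0,0.308],[33,-13.5,9.5,0,0,0.308],[33,-13.5,9.5,0,0,0.308]]' -1
python3 - <<'E'
from h import *
s=ctrl.sense();print(s['time_s'],s['eef_pos'],np.round(s['tcp_rot'],3).tolist(),s['force'])
m,im,d=cam('wrist');P=cloud(m,d);print(m['xyz'],np.round(m['orientation'],2).tolist());cv2.imwrite('pics/w1.png',im);np.savez('w1.npz',P=P,im=im,d=d)
E
```

```text
time_s: 1.27
eef_pos: [450.1, -382.7, 112.3]
tcp_rot: [[0.999, -0.034, 0.0], [-0.034, -0.999, -0.001], [0.0, 0.001, -1.0]]
force: [-0.2, 0.7, 0.8]
finger_gap: 85.2
grasp_force: 0.0
1.2667 [ 450.10608519 -382.7496429   112.27604717] [[0.999, -0.034, 0.0], [-0.034, -0.999, -0.001], [0.0, 0.001, -1.0]] [-0.18168847  0.7416996   0.80082536]
[ 515.22790181 -384.55363484  279.19874401] [[-0.03, 0.96, 0.26], [-1.0, -0.03, -0.01], [0.0, -0.26, 0.97]]
```

View pics/w1.png

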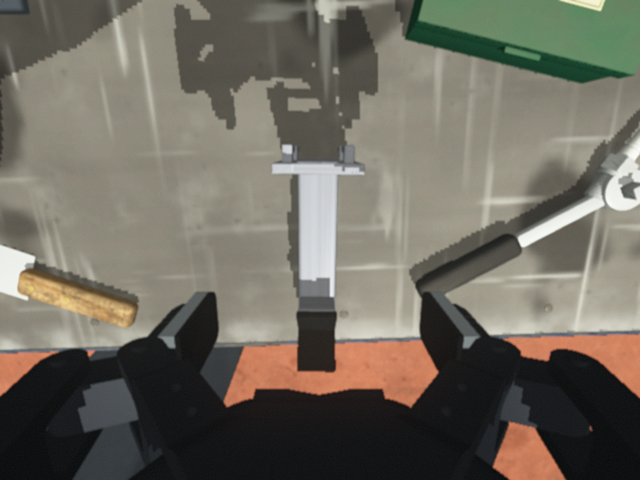

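The wrist view shows the tube at columns 300–338 between the open fingers (210 and 425), and the plate with its tabs at row 168, columns 273–364.

Run:
```python
from h import *
z=np.load('w1.npz');P=z['P']
f,r=tubefit(P,(260,380,165,300),60,(430,505));print(f,np.median(r[:,2]),r[:,3].mean(),r[:,0].min(),np.polyval(f,450))
q=P[150:180,260:380].reshape(-1,3);q=q[(q[:,2]>83)&(q[:,2]<95)];print(len(q),q.min(0),q.max(0),cv2.minAreaRect(q[:,:2].astype(np.float32)))
```

```text
[-4.70554670e-02 -3.59942702e+02] 25.527762226029665 59.83895996194803 430.24474831138446 -381.1176624314619
1042 [ 500.53285891 -409.49115544   84.24739669] [ 508.22519644 -357.64052433   89.75084506] ((504.2948303222656, -383.62786865234375), (51.86308670043945, 6.056029319763184), 87.79743957519531)
```

```bash
python3 -m handwheel '[[0,-0.14,2,0,0,0.008],[0,-0.14,4,0,0,0.008],[0,-0.14,6,0,0,0.008],[0,-0.14,7.2,0,0,0.008],[0,-0.14,7.2,0,0,0.008],[0,-0.14,7.2,0,0,0.008],[0,-0.14,7.2,0,0,0.008]]' -1 && python3 -m handwheel '[[0,0,0,0,0,0],[0,0,0,0,0,0],[0,0,0,0,0,0],[0,0,0,0,0,0],[0,0,0,0,0,0],[0,0,0,0,0,0],[0,0,0,0,0,0],[0,0,0,0,0,0],[0,0,0,0,0,0],[0,0,0,0,0,0]]' 1
```

```text
time_s: 1.9
eef_pos: [451.4, -380.8, 41.0]
tcp_rot: [[0.999, -0.041, 0.001], [-0.041, -0.999, -0.001], [0.001, 0.001, -1.0]]
force: [0.9, -0.2, 0.3]
finger_gap: 85.5
grasp_force: 0.0
time_s: 2.73
eef_pos: [451.0, -380.2, 39.8]
tcp_rot: [[0.999, -0.04, -0.0], [-0.04, -0.999, 0.0], [-0.0, -0.0, -1.0]]
force: [0.8, 1.2, -0.3]
finger_gap: -0.2
grasp_force: 0.0
```

Run:
```python
from h import *
s=ctrl.sense();print(s['finger_gap'],s['grasp_force'],s['eef_pos'])
m,im,d=cam('wrist');_,im2,_=cam('side');cv2.imwrite('pics/w2.png',np.hstack([cv2.resize(im,(400,300)),cv2.resize(im2[140:300,320:480],(300,300))]))
```

```text
-0.1536104691066636 0.0 [ 450.97591013 -380.17530202   39.80855831]
```

View pics/w2.png

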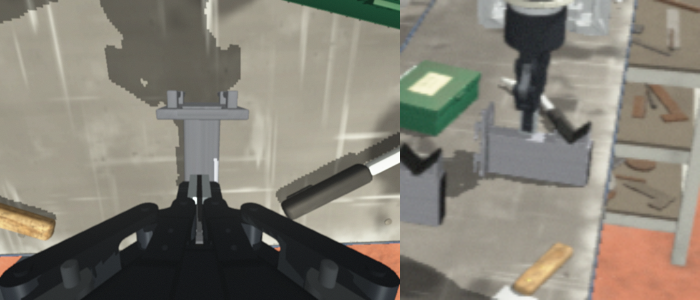

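The wrist view shows both fingers shut at the middle of the tube, and the side view shows them ending at the tube's top. The grasp missed, possibly above the tube, so I'll measure the finger height.

Run:
```python
from h import *
m,im,d=cam('wrist');P=cloud(m,d);s=ctrl.sense();print(s['eef_pos'],m['xyz'])
for v in range(170,400,12): print(v,[(P[v,u].round().tolist(),im[v,u].tolist()) for u in(306,320,332)])
m,im,d=cam('side');Q=cloud(m,d)
q=Q[140:300,320:480].reshape(-1,3);c=im[140:300,320:480].reshape(-1,3)
k=(abs(q[:,0]-450)<25)&(abs(q[:,1]+380)<40)&(c.max(1)<70);k2=(q[:,2]>20)
a=q[k&k2];print(len(a),a[:,2].min(),np.percentile(a[:,2],[2,10,50]))
```

```text
[ 450.95823619 -380.17162342   39.82218549] [ 516.13171492 -382.50625245  206.76143839]
170 [([507.0, -377.0, 61.0], [119, 118, 116]), ([507.0, -383.0, 60.0], [119, 118, 115]), ([507.0, -388.0, 61.0], [121, 118, 116])]
182 [([505.0, -378.0, 87.0], [140, 138, 135]), ([505.0, -382.0, 87.0], [138, 136, 133]), ([505.0, -387.0, 89.0], [139, 136, 134])]
194 [([497.0, -376.0, 61.0], [141, 140, 137]), ([497.0, -382.0, 60.0], [144, 142, 140]), ([497.0, -387.0, 60.0], [141, 139, 137])]
206 [([492.0, -376.0, 60.0], [143, 138, 139]), ([492.0, -382.0, 59.0], [143, 142, 140]), ([491.0, -387.0, 60.0], [141, 139, 137])]
218 [([487.0, -376.0, 60.0], [144, 140, 139]), ([486.0, -382.0, 60.0], [143, 141, 138]), ([486.0, -387.0, 59.0], [141, 139, 137])]
230 [([481.0, -375.0, 60.0], [141, 140, 137]), ([481.0, -382.0, 60.0], [144, 142, 139]), ([481.0, -387.0, 60.0], [144, 141, 138])]
242 [([475.0, -375.0, 59.0], [141, 140, 139]), ([475.0, -381.0, 59.0], [142, 141, 138]), ([475.0, -387.0, 59.0], [141, 138, 137])]
254 [([470.0, -375.0, 61.0], [143, 141, 138]), ([470.0, -381.0, 60.0], [142, 141, 138]), ([469.
[... 923 characters left out ...]
, 32, 29])]
350 [([462.0, -377.0, 123.0], [28, 27, 26]), ([447.0, -380.0, 101.0], [35, 35, 36]), ([462.0, -384.0, 124.0], [27, 27, 25])]
362 [([460.0, -377.0, 126.0], [29, 26, 26]), ([442.0, -380.0, 101.0], [77, 76, 74]), ([461.0, -384.0, 128.0], [26, 24, 23])]
374 [([447.0, -376.0, 114.0], [49, 44, 41]), ([415.0, -379.0, 71.0], [90, 90, 87]), ([457.0, -384.0, 128.0], [26, 26, 24])]
386 [([442.0, -375.0, 114.0], [25, 25, 22]), ([415.0, -379.0, 80.0], [117, 114, 111]), ([453.0, -384.0, 128.0], [24, 23, 21])]
398 [([461.0, -377.0, 141.0], [27, 25, 23]), ([460.0, -381.0, 140.0], [23, 20, 19]), ([460.0, -383.0, 140.0], [26, 24, 21])]
701 74.42147833716251 [ 83.38886465 118.37617173 199.69191139]
```

The fingertips really stand at z≈74, not the 26 the stated TCP implies. The reported TCP is about 48 mm too far ahead along the tool, so I'll open and go down another 48 mm.

```bash
python3 -m handwheel '[[0,0,0,0,0,0],[0,0,0,0,0,0],[0,0,0,0,0,0],[0,0,0,0,0,0],[0,0,0,0,0,0],[0,0,0,0,0,0],[0,0,0,0,0,0],[0,0,0,0,0,0]]' -1 && python3 -m handwheel '[[0,0.05,1.5,0,0,0],[0,0.05,3,0,0,0],[0,0.05,4,0,0,0],[0,0.05,4.7,0,0,0],[0,0.05,4.7,0,0,0],[0,0.05,4.7,0,0,0]]' -1 && python3 -m handwheel '[[0,0,0,0,0,0],[0,0,0,0,0,0],[0,0,0,0,0,0],[0,0,0,0,0,0],[0,0,0,0,0,0],[0,0,0,0,0,0],[0,0,0,0,0,0],[0,0,0,0,0,0]]' 1
```

```text
time_s: 3.6
eef_pos: [451.0, -380.2, 39.9]
tcp_rot: [[0.999, -0.04, -0.0], [-0.04, -0.999, 0.0], [-0.0, -0.0, -1.0]]
force: [0.1, 0.1, -0.0]
finger_gap: 85.6
grasp_force: 0.0
time_s: 4.1
eef_pos: [451.0, -380.6, -7.1]
tcp_rot: [[0.999, -0.04, -0.0], [-0.04, -0.999, 0.0], [-0.0, -0.0, -1.0]]
force: [0.5, 0.3, 0.3]
finger_gap: 85.7
grasp_force: 0.0
time_s: 4.77
eef_pos: [451.2, -380.9, -6.7]
tcp_rot: [[0.999, -0.04, 0.0], [-0.04, -0.999, -0.0], [0.0, 0.0, -1.0]]
force: [-0.9, 0.7, 6.3]
finger_gap: 25.5
grasp_force: 59.6
```

```bash
python3 -m handwheel '[[0,0,-1,0,0,0],[-0.5,0,-3,0,0,0],[-1.5,0.05,-5.5,0,0,0],[-2.5,0.1,-8,0,0,0],[-2.6,-1,-10,0,0,0],[-2.7,-3,-10.5,0,0,0],[-2.8,-6,-10.5,0,0,0],[-3,-9,-10.5,0,0,0],[-3.2,-12,-10.5,0,0,0],[-3.3,-15,-10.5,0,0,0],[-3.4,-18,-10.5,0,0,0],[-3.5,-21,-10.5,0,0,0],[-3.6,-24,-10.5,0,0,0],[-3.7,-27,-10.5,0,0,0],[-3.8,-30,-10.5,0,0,0],[-3.9,-33,-10.5,0,0,0],[-4,-36,-10.5,0,0,-0.012],[-4,-38.5,-10.5,0,0,-0.012],[-4.1,-39.6,-10.5,0,0,-0.012],[-4.1,-39.6,-10.5,0,0,-0.012]]' && python3 -m handwheel '[[2,0,0,0,0,0],[4.5,0,0,0,0,0],[7,0,0,0,0,0],[8.5,0,0,0,0,0],[9,0,0,0,0,0],[9,0,0,0,0,0],[9,0,0,0,0,0]]'
python3 - <<'E'
from h import *
for n in('wrist','top'):
    m,im,d=cam(n);np.savez(n+'3.npz',P=cloud(m,d),im=im,d=d);cv2.imwrite(f'pics/{n}3.png',im)
E
```

```text
time_s: 6.43
eef_pos: [425.7, 19.2, 98.4]
tcp_rot: [[1.0, -0.024, 0.0], [-0.024, -1.0, 0.0], [0.0, -0.0, -1.0]]
force: [-0.5, -0.4, -3.8]
finger_gap: 25.2
grasp_force: 59.7
time_s: 7.02
eef_pos: [515.0, 13.7, 97.8]
tcp_rot: [[1.0, -0.029, -0.001], [-0.029, -1.0, -0.0], [-0.001, 0.0, -1.0]]
force: [-1.0, -0.3, -4.5]
finger_gap: 25.6
grasp_force: 59.6
```

View pics/wrist3.png

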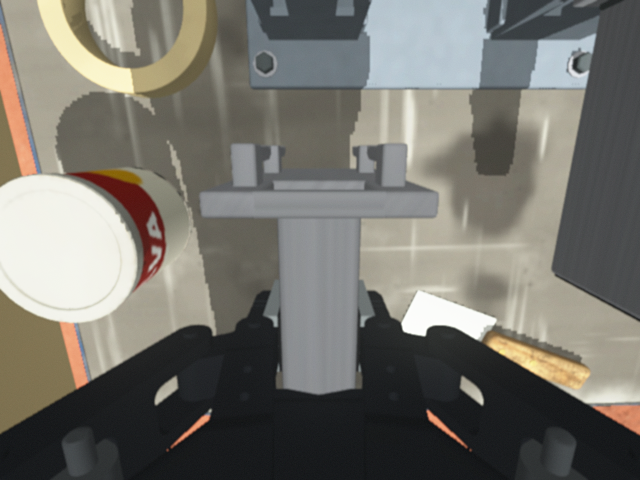

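The wrist view shows the held arm's bar at row 205, columns 202–437. The bare post's foot is at columns 250–370 at the top of the picture, and the arm is nearly in line with it.

Run:
```python
from h import *
P=np.load('wrist3.npz')['P']
q=P[180:225,190:450].reshape(-1,3);q=q[(q[:,2]>185)&(q[:,2]<196)&(q[:,0]>540)&(q[:,0]<590)]
f=np.polyfit(q[:,1],q[:,2],1)
print('bar',len(q),q.min(0),q.max(0),'z med',np.median(q[:,2]),'roll',f[0],cv2.minAreaRect(q[:,:2].astype(np.float32)))
t=P[225:390,285:355].reshape(-1,3);t=t[(t[:,2]>150)&(t[:,2]<172)];A=np.c_[t[:,:2],np.ones(len(t))];print('tube plane',np.linalg.lstsq(A,t[:,2],rcond=None)[0],t[:,0].min(),t[:,0].max(),t[:,2].mean(),'z at plate', np.median(t[t[:,0]>545,2]))
f,r=tubefit(P,(260,380,225,390),162,(505,560),8);print('tube',f,np.polyval(f,570),np.median(r[:,2]))
p=P[0:42,200:400].reshape(-1,3);p=p[(p[:,2]>12)&(p[:,2]<150)&(p[:,0]>600)];print('post',len(p),p.min(0),p.max(0))
fr=p[abs(p[:,0]-np.median(p[:,0]))<4];print(np.median(p[:,0]),np.polyfit(fr[:,1],fr[:,0],1),np.percentile(fr[:,1],[0.5,99.5]),np.percentile(fr[:,2],[1,99]))
ft=P[0:95,200:640].reshape(-1,3);ft=ft[abs(ft[:,2]-8)<3];ft=ft[ft[:,0]>590];b=np.round(ft[:,1]/5);e=np.array([[ft[b==k,1].mean(),ft[b==k,0].min()] for k in np.unique(b) if (b==k).sum()>10]);print('foot front',np.polyfit(e[2:-2,0],e[2:-2,1],1),e[[0,-1]])
T=np.load('top3.npz')['P']
for n,b in[('bare',(215,285,135,200)),('R',(305,360,135,200)),('heldbar',(215,285,190,240))]:
    q=T[b[2]:b[3],b[0]:b[1]].reshape(-1,3);h=q[(q[:,2]>185)&(q[:,2]<193)]
    if len(h): print(n,len(h),h.mean(0),h.min(0),h.max(0),cv2.minAreaRect(h[:,:2].astype(np.float32)))
```

```text
bar 7053 [564.5106627  -13.63079188 185.00442806] [572.21830236  38.6527665  194.48293347] z med 192.24124226171244 roll 0.0012601051343092324 ((568.369140625, 12.559123992919922), (52.274723052978516, 6.374046325683594), 88.37035369873047)
tube plane [-1.82274023e-04  4.17984339e-03  1.64436242e+02] 497.5680015059786 558.2261045306511 164.39538362607829 z at plate 164.37990645618757
tube [-2.72157410e-02  2.80334274e+01] 12.520455090627143 26.206349822910923
post 4397 [647.99848168 -20.21940624  12.01644047] [674.25850249  85.75345784  74.18947486]
651.0211421625369 [2.14617891e-02 6.50716496e+02] [-18.27221087  84.60262805] [12.88416206 72.19159351]
foot front [4.71369668e-02 6.21888244e+02] [[-174.49377353  615.17636493]
 [  89.91725367  635.70579538]]
bare 665 [668.53295217  12.48459884 189.02540781] [650.95128979 -17.07968291 185.02142089] [685.77895033  42.59130412 192.83783857] ((668.5691528320312, 12.811195373535156), (59.71040725708008, 34.403690338134766), 89.05207824707031)
R 669 [ 663.98075492 -136.60162703  188.99780163] [ 646.92702194 -165.78959765  185.04755978] [ 681.32181965 -106.86093253  192.98083022] ((664.036865234375, -136.3148651123047), (58.97007369995117, 34.038639068603516), 89.29947662353516)
```

View pics/top3.png

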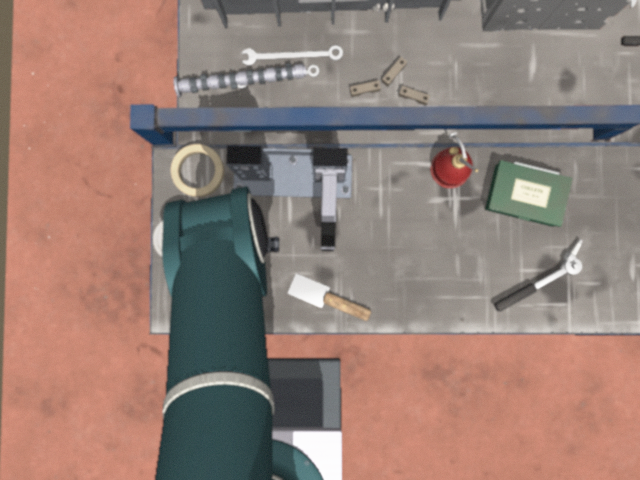

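The robot arm hides the held part in the top view. The bare post's top is clear at (245,155), and everything else is where it was.

Run:
```python
from h import *
P=np.load('wrist3.npz')['P'];im=np.load('wrist3.npz')['im']
# post outline at image rows: per row, x~face points
for v in range(2,44,4):
    r=P[v,200:420];k=(r[:,2]>10)&(abs(r[:,0]-(651.5+0.03*(r[:,1]-13)))<3.5)&(abs(r[:,1]-13)<40)
    u=np.where(k)[0]+200
    if len(u): 
        y=r[k][:,1];g=np.where(np.diff(u)>4)[0]
        print(v,len(u),'y',y.min().round(1),y.max().round(1),'mid',((y.min()+y.max())/2).round(1),'z',r[k][:,2].mean().round(),'x fit',np.polyfit(y,r[k][:,0],1).round(3),'gaps',[(y[i].round(1),y[i+1].round(1)) for i in g])
```

```text
2 84 y -15.6 43.6 mid 14.0 z 70.0 x fit [2.60000e-02 6.50578e+02] gaps [(np.float64(37.0), np.float64(27.0)), (np.float64(1.4), np.float64(-9.0))]
6 83 y -15.9 43.8 mid 14.0 z 64.0 x fit [3.00000e-02 6.50658e+02] gaps [(np.float64(36.9), np.float64(26.9)), (np.float64(1.2), np.float64(-9.2))]
10 113 y -15.4 43.8 mid 14.2 z 57.0 x fit [2.90000e-02 6.51274e+02] gaps []
14 110 y -15.8 43.5 mid 13.9 z 53.0 x fit [2.80000e-02 6.50673e+02] gaps []
18 107 y -15.9 43.8 mid 13.9 z 48.0 x fit [3.00000e-02 6.50428e+02] gaps []
22 103 y -15.6 43.6 mid 14.0 z 42.0 x fit [3.10000e-02 6.50386e+02] gaps []
26 102 y -18.7 46.3 mid 13.8 z 35.0 x fit [3.40000e-02 6.50486e+02] gaps []
30 99 y -19.0 44.2 mid 12.6 z 28.0 x fit [1.80000e-02 6.50693e+02] gaps []
34 94 y -15.7 44.1 mid 14.2 z 20.0 x fit [2.70000e-02 6.50456e+02] gaps []
38 89 y -15.4 43.8 mid 14.2 z 12.0 x fit [2.80000e-02 6.50455e+02] gaps []
```

```bash
cat > chk.py <<'E'
from h import *
m,im,d=cam('wrist');P=cloud(m,d);s=ctrl.sense();print(s['time_s'],s['eef_pos'],s['force'])
q=P[180:225,190:450].reshape(-1,3);zt=np.median(P[190:215,240:400,2]);q=q[abs(q[:,2]-zt)<4]
r=cv2.minAreaRect(q[:,:2].astype(np.float32));print('bar',r,'z org',np.median(q[:,2])-88,'org x',r[0][0]+3)
t=P[225:390,285:355].reshape(-1,3);t=t[(abs(t[:,2]-zt+28)<8)];A=np.c_[t[:,:2],np.ones(len(t))];print('tube plane',np.linalg.lstsq(A,t[:,2],rcond=None)[0],'z org',np.median(t[:,2])-60)
for v in range(2,150,10):
    r=P[v,150:480];k=(r[:,2]>10)&(abs(r[:,0]-(651+0.029*(r[:,1]-14)))<4)&(abs(r[:,1]-14)<40)
    u=np.where(k)[0]
    if len(u)>30:
        y=r[k][:,1];g=np.where(np.diff(u)>4)[0]
        print(v,'mid',((y.min()+y.max())/2).round(1),'z',r[k][:,2].mean().round(),'x fit',np.polyfit(y-14,r[k][:,0],1).round(3),'gaps',[(float(y[i].round(1)),float(y[i+1].round(1))) for i in g])
import sys;cv2.imwrite(f'pics/{sys.argv[1]}.png',im)
E
python3 -m handwheel '[[1,-0.2,0.2,0,0,0],[2.5,-0.38,0.33,0,0,0],[4,-0.38,0.33,0,0,0],[5,-0.38,0.33,0,0,0],[5.2,-0.38,0.33,0,0,0],[5.2,-0.38,0.33,0,0,0],[5.2,-0.38,0.33,0,0,0],[5.2,-0.38,0.33,0,0,0]]'; python3 chk.py w4
```

```text
time_s: 7.78
eef_pos: [567.3, 16.4, 94.6]
tcp_rot: [[1.0, -0.028, -0.001], [-0.028, -1.0, -0.0], [-0.001, 0.0, -1.0]]
force: [1.1, -0.4, -4.1]
finger_gap: 25.2
grasp_force: 59.6
7.8333 [567.41900763  16.40743416  94.63578915] [-0.13844891 -0.22273016 -4.11305156]
bar ((620.5953369140625, 15.354612350463867), (52.32247543334961, 6.398046970367432), 88.39946746826172) z org 101.05726277756747 org x 623.5953369140625
tube plane [1.49087299e-03 4.63203416e-03 1.60245708e+02] z org 101.19138306792377
32 mid 13.9 z 188.0 x fit [2.80000e-02 6.53954e+02] gaps []
42 mid 13.8 z 188.0 x fit [2.90000e-02 6.52291e+02] gaps []
52 mid 14.0 z 187.0 x fit [2.90000e-02 6.50934e+02] gaps []
62 mid 14.1 z 178.0 x fit [2.90000e-02 6.51115e+02] gaps [(36.8, 26.7), (0.9, -9.0)]
72 mid 14.0 z 169.0 x fit [2.90000e-02 6.50736e+02] gaps [(36.9, 27.0), (1.1, -9.0)]
82 mid 13.8 z 158.0 x fit [2.90000e-02 6.50412e+02] gaps []
92 mid 14.0 z 137.0 x fit [2.90000e-02 6.50908e+02] gaps []
102 mid 13.9 z 108.0 x fit [2.90000e-02 6.51281e+02] gaps []
112 mid 14.0 z 66.0 x fit [2.90000e-02 6.51393e+02] gaps []
```

```bash
python3 -m handwheel '[[0.4,0.05,0,0,0,0],[0.8,0.05,0,0,0,0],[1.1,0.05,0,0,0,0],[1.4,0.05,0,0,0,0],[1.7,0.05,0,0,0,0],[2.0,0.05,0,0,0,0],[2.3,0.05,0,0,0,0],[2.5,0.05,0,0,0,0],[2.7,0.05,0,0,0,0],[2.75,0.05,0,0,0,0],[2.75,0.05,0,0,0,0],[2.75,0.05,0,0,0,0]]'; python3 chk.py w5
```

```text
time_s: 8.83
eef_pos: [594.6, 15.2, 94.1]
tcp_rot: [[1.0, -0.028, -0.002], [-0.028, -1.0, 0.0], [-0.002, 0.0, -1.0]]
force: [-5.5, 0.7, -3.6]
finger_gap: 25.1
grasp_force: 59.8
8.8833 [594.58877004  15.20262684  94.13673977] [-6.3333574  -0.17670154 -4.60432757]
bar ((649.2508544921875, 13.733907699584961), (57.0492057800293, 8.63680362701416), 88.48067474365234) z org 100.49621522826658 org x 652.2508544921875
tube plane [9.45530821e-04 3.89411855e-03 1.60111784e+02] z org 100.75011392976859
```

```bash
python3 -m handwheel '[[0,0,0.3,0,0,0],[0,0,0.6,0,0,0],[0,0,0.8,0,0,0],[0,0,1.0,0,0,0],[0,0,1.1,0,0,0],[0,0,1.2,0,0,0]]'; python3 -m handwheel '[[0,0,0.15,0,0,0],[0,0,0.3,0,0,0],[0,0,0.45,0,0,0],[0,0,0.6,0,0,0],[0,0,0.7,0,0,0],[0,0,0.8,0,0,0],[0,0,0.85,0,0,0],[0,0,0.9,0,0,0],[0,0,0.9,0,0,0]]'; python3 chk.py w6
```

```text
time_s: 9.38
eef_pos: [594.5, 15.3, 82.5]
tcp_rot: [[1.0, -0.028, -0.002], [-0.028, -1.0, -0.0], [-0.002, 0.0, -1.0]]
force: [-12.7, 0.2, 4.4]
finger_gap: 25.5
grasp_force: 60.6
time_s: 10.13
eef_pos: [594.1, 15.2, 73.0]
tcp_rot: [[1.0, -0.028, -0.003], [-0.028, -1.0, -0.0], [-0.003, 0.0, -1.0]]
force: [-6.6, 0.7, -2.9]
finger_gap: 25.6
grasp_force: 60.8
10.1833 [594.10679147  15.19959679  73.02187321] [-6.90485598 -0.72538279 -2.94541573]
bar ((652.9083862304688, 13.719141960144043), (41.17498779296875, 4.410243511199951), 88.25743865966797) z org 100.10741668769765 org x 655.9083862304688
tube plane [0.25920801 0.01179542 0.00040267] z org 106.91104120796177
```

```bash
python3 -m handwheel '[[0,0,0.1,0,0,0],[0,0,0.2,0,0,0],[0,0,0.2,0,0,0],[0,0,0.2,0,0,0]]'
python3 - <<'E'
from h import *
m,im,d=cam('wrist');P=cloud(m,d);cv2.imwrite('pics/w7.png',im)
for v in range(150,260,8):print(v,P[v,[240,320,400]].round(1).tolist())
E
```

```text
time_s: 10.52
eef_pos: [594.0, 15.2, 71.7]
tcp_rot: [[1.0, -0.028, -0.003], [-0.028, -1.0, -0.0], [-0.003, 0.0, -1.0]]
force: [-14.4, -0.6, 9.9]
finger_gap: 25.4
grasp_force: 62.6
150 [[659.7, 13.7, 238.4], [659.7, 13.7, 238.4], [659.7, 13.7, 238.4]]
158 [[659.7, 13.7, 238.4], [659.7, 13.7, 238.4], [659.7, 13.7, 238.4]]
166 [[659.7, 13.7, 238.4], [657.0, 13.6, 186.8], [659.7, 13.7, 238.4]]
174 [[659.7, 13.7, 238.4], [659.7, 13.7, 238.4], [659.7, 13.7, 238.4]]
182 [[659.7, 13.7, 238.4], [654.6, 13.7, 187.2], [659.7, 13.7, 238.4]]
190 [[659.7, 13.7, 238.4], [659.7, 13.7, 238.4], [659.7, 13.7, 238.4]]
198 [[652.6, 25.8, 187.5], [652.4, 13.7, 188.3], [651.8, 1.5, 186.9]]
206 [[651.4, 25.9, 187.6], [650.9, 13.8, 186.6], [650.6, 1.5, 187.0]]
214 [[646.7, 30.5, 168.8], [646.8, 13.8, 171.9], [645.7, -2.9, 168.6]]
222 [[644.6, 31.1, 167.2], [644.1, 13.9, 167.0], [643.8, -3.2, 167.9]]
230 [[603.5, 72.2, 0.4], [635.7, 14.0, 139.7], [600.2, -43.6, 0.3]]
238 [[597.6, 72.7, 0.7], [633.3, 14.1, 140.0], [593.8, -44.1, -0.9]]
246 [[591.4, 73.3, 0.4], [630.7, 14.1, 139.7], [587.8, -44.2, -0.6]]
254 [[585.2, 73.9, 0.2], [627.9, 14.2, 138.9], [581.9, -44.2, 0.3]]
```

View pics/w7.png

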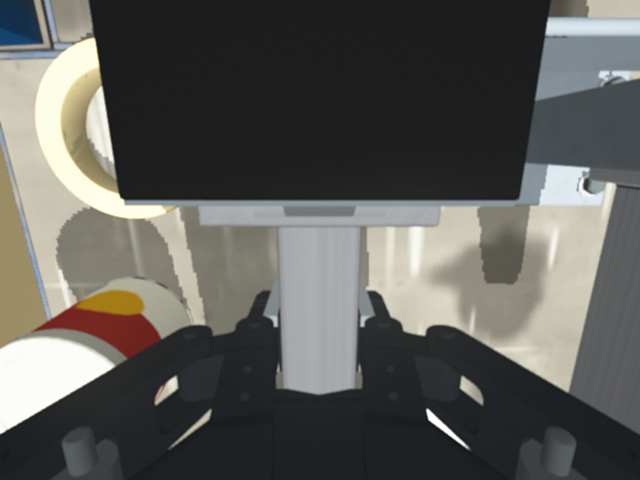

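The wrist view shows the bar at row 217 flush on the post face, with the tongue out over it at columns 285–355, row 210. The tube top is at z 139.8, so the arm is home. I'll release and back off upward.

```bash
python3 -m handwheel '[[0,0,-0.1,0,0,0],[-0.05,0,-0.1,0,0,0]]'; python3 -m handwheel '[[0,0,0,0,0,0],[0,0,0,0,0,0],[0,0,0,0,0,0],[0,0,0,0,0,0],[0,0,0,0,0,0],[0,0,0,0,0,0],[0,0,0,0,0,0]]' -1;  python3 -m handwheel '[[0,0,-1,0,0,0],[0,0,-3,0,0,0],[0,0,-5,0,0,0],[0,0,-7,0,0,0],[-2,0,-9,0,0,0],[-5,0,-10,0,0,0],[-8,0,-10,0,0,0],[-11,0,-10,0,0,0],[-12,0,-10,0,0,0],[-12,0,-10,0,0,0],[-12,0,-10,0,0,0]]' -1
python3 - <<'E'
from h import *
m,im,d=cam('wrist');P=cloud(m,d);cv2.imwrite('pics/w8.png',im)
q=P.reshape(-1,3)
f,r=tubefit(P,(0,640,0,480),140,(570,640),4) if 0 else (0,0)
k=(abs(q[:,1]-14)<30)&(q[:,0]>560)&(q[:,0]<646)
b=q[k&(q[:,2]>163)&(q[:,2]<171)&(q[:,0]>640)];print('bar',len(b),np.median(b,0) if len(b) else 0, np.ptp(b[:,1]))
t=q[k&(abs(q[:,2]-140)<5)&(q[:,0]>570)&(q[:,0]<640)];A=np.c_[t[:,:2],np.ones(len(t))];print('tube',len(t),np.linalg.lstsq(A,t[:,2],rcond=None)[0],np.median(t,0))
E
```

```text
time_s: 10.73
eef_pos: [594.1, 15.2, 72.4]
tcp_rot: [[1.0, -0.028, -0.002], [-0.028, -1.0, -0.0], [-0.002, 0.0, -1.0]]
force: [-3.3, 0.3, -4.3]
finger_gap: 25.5
grasp_force: 60.6
time_s: 11.32
eef_pos: [595.0, 15.1, 72.6]
tcp_rot: [[1.0, -0.028, 0.0], [-0.028, -1.0, 0.0], [0.0, -0.0, -1.0]]
force: [0.1, 0.4, 0.1]
finger_gap: 85.5
grasp_force: 0.0
time_s: 12.23
eef_pos: [475.6, 18.5, 173.5]
tcp_rot: [[1.0, -0.028, 0.002], [-0.028, -1.0, -0.0], [0.002, 0.0, -1.0]]
force: [0.3, 0.2, -0.1]
finger_gap: 85.5
grasp_force: 0.0Traceback (most recent call last):
  File "<stdin>", line 6, in <module>
    return _methods._ptp(a, axis=axis, out=out, **kwargs)
           ~~~~~~~~~~~~~^^^^^^^^^^^^^^^^^^^^^^^^^^^^^^^^^
    umr_maximum(a, axis, None, out, keepdims),
    ~~~~~~~~~~~^^^^^^^^^^^^^^^^^^^^^^^^^^^^^^
ValueError: zero-size array to reduction operation maximum which has no identity
```

View pics/w8.png

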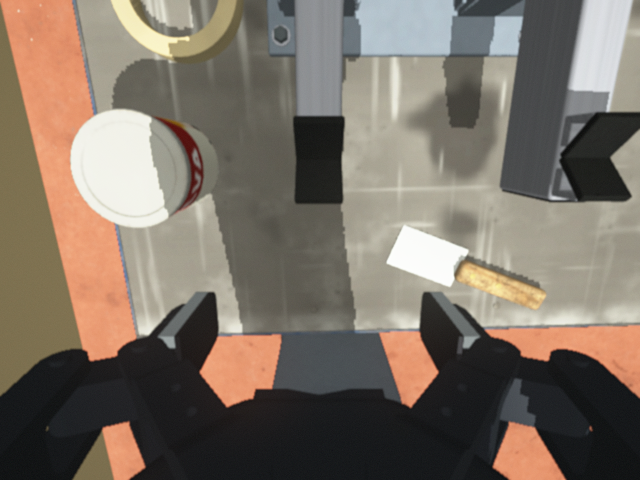

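The arm hangs on the post with its V end at (320,160), the gripper is clear, and the bystanders are undisturbed. I'll move forward a little at this height to check the bar and catch.

```bash
python3 -m handwheel '[[2.5,0,-1,0,0,0],[5,0,-2,0,0,0],[7.5,0,-2,0,0,0],[8,0,-2,0,0,0],[8,0,-2,0,0,0],[8,0,-2,0,0,0]]' -1
python3 - <<'E'
from h import *
m,im,d=cam('wrist');P=cloud(m,d);q=P.reshape(-1,3)
k=(abs(q[:,1]-14)<30)
b=q[k&(abs(q[:,2]-168)<3)&(q[:,0]>638)&(q[:,0]<655)];print('bar',len(b),np.median(b,0),cv2.minAreaRect(b[:,:2].astype(np.float32)))
c=q[(abs(q[:,1]-14)<7)&(q[:,2]>171.5)&(q[:,2]<180)&(q[:,0]<650)];print('tongue',len(c),c.min(0) if len(c) else 0)
t=q[k&(abs(q[:,2]-140)<5)&(q[:,0]>565)&(q[:,0]<640)];A=np.c_[t[:,:2],np.ones(len(t))];print('tube',len(t),np.linalg.lstsq(A,t[:,2],rcond=None)[0],np.median(t,0))
s=q[(abs(q[:,1]+136)<13)&(abs(q[:,2]-140)<5)&(q[:,0]>565)];print('seated tube z',np.median(s,0) if len(s) else 0)
E
```

```text
time_s: 12.78
eef_pos: [554.9, 16.4, 191.9]
tcp_rot: [[1.0, -0.028, -0.001], [-0.028, -1.0, 0.0], [-0.001, -0.0, -1.0]]
force: [-1.2, -0.4, -0.3]
finger_gap: 85.4
grasp_force: 0.0
bar 1176 [645.70217835  14.00196778 167.73055657] ((647.9490356445312, 13.939181327819824), (59.63847351074219, 10.322907447814941), 88.74671936035156)
tongue 264 [645.8597446    7.34146781 171.52946313]
tube 4754 [ 2.31173728e-02 -3.35635162e-03  1.24824225e+02] [605.31381735  15.32572176 138.77422706]
seated tube z [ 608.12788176 -134.6586098   139.91487913]
```

```bash
python3 -c "
from bench import ctrl
print(ctrl.job_done())"
```

```text
the job is handed in; nothing more can be done
None
```

The loose V-arm hangs on the bare post, fully home (about 0.2 mm below the seat height, drooping 1.3 degrees), with the spring catch out over its top bar; the gripper is clear, the bystanders looked undisturbed, and the job was handed in at about 13 s with no verdict returned.

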